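# Load a label roll and clamp it with a ratchet pump

## Robot

A 6-joint arm with a two-finger parallel gripper is mounted at the origin on a cart in front of the work surface, level with it; the furniture and walls round the work are solid. World frame = base frame: x ahead of the robot, y to its left, z up, the work surface at z = 0. Lengths are in m, angles in rad, forces in N, time in s.
With the tool pointing down it reaches from about 0.275 to 1 m from the base axis. Payload 8.4 kg.
Tool frame: the origin (TCP) lies on the centre line of the jaws, within the pads' length; the fingertips stand 17 mm ahead of it and the grasp point (between the pads) lies 2 mm behind it (bot.tcp_to_tips is the y of the fingertips in the tool frame, in m); y points along the fingers, z is the direction in which the jaws open and shut, and the axes are right-handed (so a half turn about y gives the same grasp; the last joint's range is limited). The gripper opens to 85 mm and grips with 20 to 120 N. Pads are 22 mm wide; open, the fingers measure 114 mm over their backs; the gripper's body (76 mm by 85 mm) begins 54 mm behind the grasp point. The pads swing forward as they close: fully open they stand 13 mm farther back than shut.
Start: joints at [1.225, 0.353, 1.633, -0, 1.155, -0.002], TCP at [0.211, 0.588, 0.248] pointing down, gripper open.
Joint ranges: [-2.63, 2.63], [-0.92, 2.1], [0.06, 2.66], [-1.3, 4.44], [0, 2.69], [-3.02, 3.02]. Speed limits (rad/s): [2.22, 2.22, 2.79, 3.14, 3.14, 3.14].

## Interface

Orientations are given as a unit quaternion [x, y, z, w].
In Python, from workcell import bot, hand, kinematics, get_obs, vision, hand_in gives the robot as it stands. The module is installed in compiled form; this text tells all that it offers. Calls block until the motion is done:
- bot.reach(position, orientation): joint-space move of the TCP to a pose.
- bot.servo_line(position, ori=None, velocity=0.15): straight line of the TCP; ori=None keeps the orientation; velocity is the mean speed in m/s.
- bot.goto_joints(angles): joint-space move.
- hand.move_gripper(opening, strength=None): finger opening in m; strength is the grip in N (None keeps the last); returns when the fingers have stopped.
- bot.dwell(seconds).
- kinematics.solve_ik(position, orientation): joint angles nearest the present ones, or None.
- get_obs(): the state.
- vision.read_camera(name): name is "side" or "top" or "wrist"; returns a dict with "frame" (400x640x3 uint8, red, green, blue), "intrinsics" (3x3 intrinsics, pixels), "view" (4x4, takes a point from world to camera coordinates). Camera axes: x right, y down, z forward; pixel columns grow to the right and rows downward; lengths in m; the calibration is good to about 2 mm. The wrist camera is an equidistant fisheye: a pixel r from the principal point sees the ray r / f radians off the axis. A picture is of the moment at which its call begins. There is no depth.
A pose or a line that the arm cannot do raises bot.IKError and nothing moves.
- hand_in(): hands the job in, once; it reports no verdict.
The state is a dict: "time_s": time; "joint_pos": joint angles; "joint_vel": joint speeds; "joint_efforts": joint torques, N m; "position": TCP position; "orientation": TCP orientation; "wrist_force": force on the tool from outside, world axes, zero at the start; "ft_torque": the same for the moment, N m; "gripper_width": finger opening in m.
Only numpy, scipy, OpenCV 4.12 (cv2) and the standard library are available. Lean on these libraries where they do the work, as an engineer would, in place of code of your own. Each camera call takes 0.05 s, during which the arm holds its last target. There are 200 camera calls.

## Task

Slide the white label roll over the upright spindle of the grey roll clamp until it sits flat on its seat and let go of it. Then pump the clamp by squeezing its red and black paddles together and letting them spring open again, until the shoe presses on the roll and about half of the shoe's 12 mm yellow stem has gone into the carrier; do not press the stem all the way in, which would crush the roll. Move the shoe only by the paddles, leave the tin and the honey jar alone, and finish while still holding the paddles squeezed with the shoe pressing on the roll.

Things in the scene. Friction and masses are not known exactly. Their poses are not given: they have to be found in the camera images.
- label_roll: white roll of price labels with brown cardboard core, a plain ring standing on its flat end: outside diameter 60 mm, height 39 mm, hole 29 mm right through, 0.10 to 0.20 kg. About 6 cm behind it the carriage of a meat slicer overhangs from 0.2 m up: fingers closing left to right keep clear of it. Origin: centre of the underside; z along the hole, up
- roll_clamp: low grey bench clamp fixed to the worktop, base plate 228 x 60 mm, top 12 mm up. Origin at worktop level under the middle between its two paddles; z up, x along the clamp towards the roll: paddles about 0, then shoe, spindle at +136 mm, fixed stop (face +168.5 mm, 40 mm wide, 51 mm high). Pump housing between the paddles is 62 mm high, 20 mm along x
- seat (a point): point on the spindle's axis at seat height, 14 mm above the worktop; axes as the clamp's. Steel spindle: 24 mm diameter, top 52 mm above this point, the uppermost 8 mm tapering to 12 mm. A grip on the roll has free room on its two sides along the clamp's y, not along x (shoe before it, stop 2.5 mm behind it). Slicer parts (41 to 91 mm high) start 65 mm off
- rear_paddle: red upright paddle 36 mm wide, 9 mm thick, 36 to 96 mm above the worktop; origin mid thickness at worktop level, axes as the clamp's. It slides along the clamp's x, from -28.5 mm open to -15.5 mm fully squeezed, and drives the shoe's bar by a ratchet. Squeezing takes about 3 to 7 N per finger, with the shoe pressing on the roll up to 20 N more
- front_paddle: black paddle of the same size, mirrored: x = +28.5 mm open, +15.5 mm squeezed. The two are linked and move equally towards each other: over the outer faces 66 mm open, 40 mm fully squeezed. Springs open them when let go. Beside both paddles the air is free above 52 mm
- pump_mid (a point): point midway between the paddles, 78 mm above the worktop: a good place for the middle of a grip from above that closes along the clamp's x
- feed_bar: steel toothed bar with the upright grey carrier (front face at +56 mm, 12 mm thick, 50 mm high). Axes as the clamp's; starts 0 to 10 mm ahead of the clamp's origin, can go to 46 mm. A squeeze advances it by the red paddle's travel less 0 to 5 mm lost at its start. With the paddles let go it stays (6 N friction), but a shoe pressed harder than that springs it back until hardly any load is left
- shoe: black rubber-faced shoe, 36 mm wide, 22 to 50 mm above the worktop, on a sprung yellow stem in the carrier. Axes as the clamp's; origin 8 mm behind its face. x is +68 mm from the feed_bar's origin unloaded (12 mm of stem showing), less as the stem goes in; spring 2.5 N per mm. Its face starts 20 to 30 mm from a seated roll, which may shift 3 mm when pressed
- paprika_tin: round red tin with a white lid, diameter 54 mm, 85 mm tall, origin at the centre of its underside; a bystander to leave alone
- honey_jar: six-sided honey jar 68 x 76 x 91 mm, origin at the centre of its underside; a bystander to leave alone

How it is judged:
By the outcome, as a careful person would: the job done as asked, in the order asked, and still so for the second after the job is handed in, while the arm keeps its last pose, push and grip.
It also fails if it takes over 67 s, if anything falls off the work surface, if the arm or the gripper's body presses on something with over 40 N, if the wrist force passes 120 N, or if a joint passes its speed limit or range.

## Working session

There is one attempt and no reset: what is moved stays moved. The work goes in short steps, each a Python script; the robot and the scene stay as the last script left them, time stands still between calls to the robot, and variables do not carry over. Pictures are saved under pics/ and viewed, about 8 in all and at most 12, crops included, and the job is handed in when it is done.

```bash
mkdir -p pics; python3 - <<'E'
from workcell import bot,hand,kinematics,get_obs,vision
import cv2,pickle,numpy as np
o=get_obs();print(o['time_s'],o['position'],o['orientation'],o['gripper_width'],bot.tcp_to_tips)
d={}
for n in("side","top","wrist"):
    r=vision.read_camera(n);d[n]=r;cv2.imwrite(f"pics/{n}0.png",r["frame"][:,:,::-1])
    print(n,r["intrinsics"].tolist(),np.round(r["view"],4).tolist())
pickle.dump(d,open("d0.pkl","wb"))
E
```

```text
0.0 [0.21048943 0.58798799 0.24754865] [ 0.69718135 -0.1210272   0.1208504  -0.69619377] 0.08543016174827746 0.017
side [[381.23642347224563, 0.0, 323.455130789775], [0.0, 381.23642347224563, 197.33541784382422], [0.0, 0.0, 1.0]] [[-0.9994, 0.0265, 0.0243, 0.4734], [-0.0101, 0.442, -0.897, 0.0719], [-0.0345, -0.8966, -0.4414, 1.0678], [0.0, 0.0, 0.0, 1.0]]
top [[504.7821893263645, 0.0, 317.5332389432328], [0.0, 504.7821893263645, 195.3610030263969], [0.0, 0.0, 1.0]] [[-0.0046, -1.0, 0.0009, -0.0501], [-0.9861, 0.0044, -0.1658, 0.4797], [0.1658, -0.0016, -0.9862, 1.38], [0.0, 0.0, 0.0, 1.0]]
wrist [[309.70691628693146, 0.0, 317.4169919352182], [0.0, 309.70691628693146, 198.64584845532292], [0.0, 0.0, 1.0]] [[0.3384, 0.941, -0.0008, -0.624], [0.9041, -0.3249, 0.2775, -0.0356], [0.2608, -0.0947, -0.9607, 0.3786], [0.0, 0.0, 0.0, 1.0]]
```

View pics/top0.png

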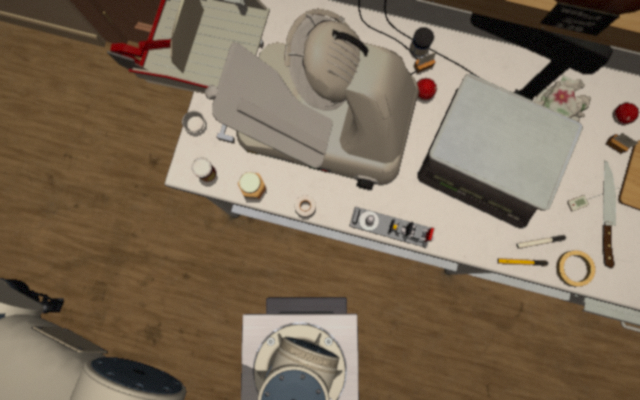

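View pics/side0.png

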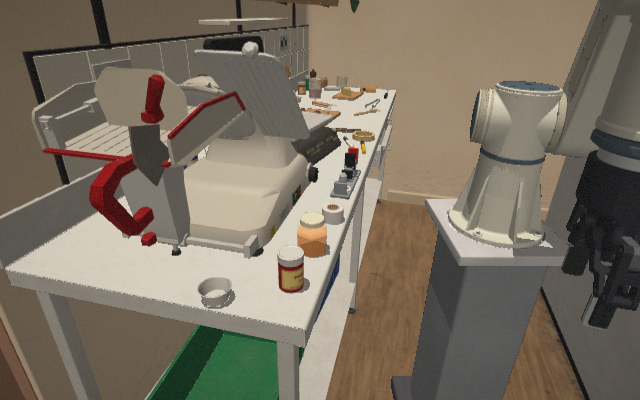

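The top view shows the roll at about (305,207) and the clamp from (353,215) to (433,236), with the red paddle at its right end and the spindle near (371,220). The side view shows the tin and jar at world +y, with the clamp beyond the roll.

```bash
cat > h.py <<'E'
from workcell import bot,hand,kinematics,get_obs,vision,hand_in
import cv2,pickle,numpy as np
from scipy.spatial.transform import Rotation as R
def ray(r,u,v,wrist=False):
    K=r["intrinsics"];V=np.array(r["view"])
    x=(u-K[0][2])/K[0][0];y=(v-K[1][2])/K[1][1]
    if wrist:
        t=np.hypot(x,y);d=np.array([x/t*np.sin(t),y/t*np.sin(t),np.cos(t)]) if t>1e-9 else np.array([0,0,1.])
    else: d=np.array([x,y,1.])
    return -V[:3,:3].T@V[:3,3], V[:3,:3].T@d
def onplane(r,u,v,z,wrist=False):
    c,d=ray(r,u,v,wrist); return c+d*(z-c[2])/d[2]
def quat(yaw):
    # tool y down, tool z (closing) horizontal along yaw
    y=np.array([0,0,-1.]);z=np.array([np.cos(yaw),np.sin(yaw),0]);x=np.cross(y,z)
    return R.from_matrix(np.c_[x,y,z]).as_quat()
def proj(r,p,wrist=False):
    V=np.array(r["view"]);K=r["intrinsics"];q=V[:3,:3]@p+V[:3,3]
    if wrist:
        t=np.arctan2(np.hypot(q[0],q[1]),q[2]);s=t/np.hypot(q[0],q[1])
        return K[0][0]*q[0]*s+K[0][2],K[1][1]*q[1]*s+K[1][2]
    return K[0][0]*q[0]/q[2]+K[0][2],K[1][1]*q[1]/q[2]+K[1][2]
E
python3 - <<'E'
from h import *
d=pickle.load(open("d0.pkl","rb"));t=d["top"]
for n,u,v,z in(("roll",305,206,.039),("spindle",370.5,219,.066),("red",431,235,.096),("bl",353,222,.012)):print(n,onplane(t,u,v,z))
cv2.imwrite("pics/topc.png",cv2.resize(t["frame"][180:260,270:450,::-1],None,fx=4.4,fy=4.4,interpolation=cv2.INTER_CUBIC))
E
```

```text
roll [ 0.44952897 -0.01696263  0.039     ]
spindle [ 0.40878168 -0.19703535  0.066     ]
red [ 0.36154807 -0.35420193  0.096     ]
bl [ 0.40689295 -0.15284166  0.012     ]
```

View pics/topc.png

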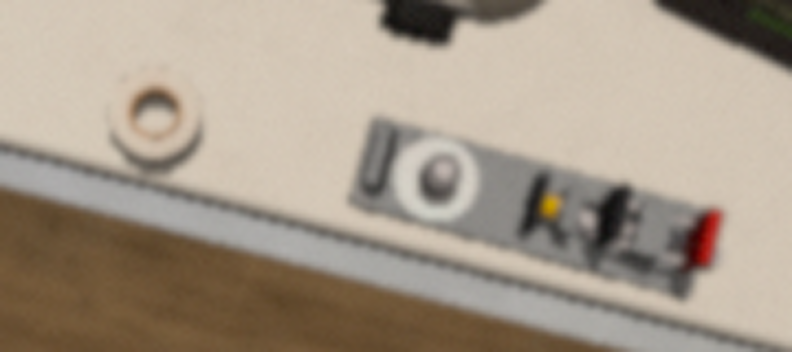

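The crop shows the clamp base edge running at about 14.5° in the image. The roll is at the left, then the stop, the spindle on its white seat, shoe, yellow stem, black paddle and red paddle.

```bash
python3 - <<'E'
from h import *
d=pickle.load(open("d0.pkl","rb"));V=np.array(d["wrist"]["view"]);o=get_obs()
T=R.from_quat(o["orientation"]).as_matrix();c=-V[:3,:3].T@V[:3,3]
print("tool axes cols\n",T.round(3),"cam in tool",T.T@(c-o["position"]),"axis in tool",T.T@V[2,:3])
for nm,p,yaws in(("roll",[.45,-.017,.16],(75.5,-104.5,90,-90)),("sp",[.409,-.197,.16],(-14.5,165.5)),("pump",[.373,-.325,.16],(75.5,-104.5)),("mid",[.40,-.22,.25],(-14.5,165.5,75.5,-104.5))):
    for y in yaws:
        q=kinematics.solve_ik(p,quat(np.radians(y)));print(nm,y,None if q is None else np.round(q,2))
E
```

```text
tool axes cols
 [[ 0.941 -0.     0.337]
 [-0.337 -0.001  0.941]
 [-0.    -1.    -0.001]] cam in tool [-0.0699014  -0.12532039 -0.00036065] axis in tool [ 2.77468525e-01  9.60734708e-01 -1.95727895e-04]
roll 75.5 [-0.04  0.2   2.08 -0.    0.86 -1.36]
roll -104.5 [-0.04  0.2   2.08 -0.    0.86  1.78]
roll 90 [-0.04  0.2   2.08 -0.    0.86 -1.61]
roll -90 [-0.04  0.2   2.08 -0.    0.86  1.53]
sp -14.5 [-0.45  0.2   2.07 -0.    0.87 -0.2 ]
sp 165.5 [-0.45  0.2   2.07 -0.    0.87  2.94]
pump 75.5 [-0.72  0.26  1.99 -0.    0.89 -2.04]
pump -104.5 [-0.72  0.26  1.99 -0.    0.89  1.1 ]
mid -14.5 [-0.51  0.08  1.98 -0.    1.08 -0.25]
mid 165.5 [-0.51  0.08  1.98 -0.    1.08  2.89]
mid 75.5 [-0.51  0.08  1.98 -0.    1.08 -1.82]
mid -104.5 [-0.51  0.08  1.98 -0.    1.08  1.32]
```

```bash
python3 - <<'E'
from h import *
bot.reach([.155,.42,.26],quat(np.radians(75.5)))
bot.reach([.38,-.20,.26],quat(np.radians(75.5)))
print(get_obs()["time_s"])
r=vision.read_camera("wrist");pickle.dump(r,open("d1.pkl","wb"));f=r["frame"]
cv2.imwrite("pics/w1.png",cv2.resize(f[:,:,::-1],(800,500)))
E
```

```text
3.2417
```

View pics/w1.png

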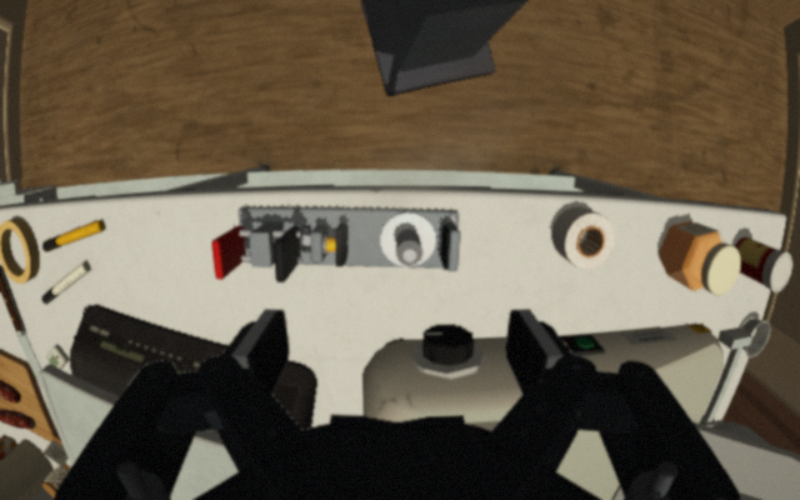

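The wrist view (800x500, scale 1.25) shows the whole clamp: base corners about (240,206), (460,209) and (457,269), seat disc (408,240), spindle top (407,254), red paddle (228,253). The roll is at (590,240).

```bash
python3 - <<'E'
from h import *
r=pickle.load(open("d1.pkl","rb"))
P=lambda u,v,z:onplane(r,u*.8,v*.8,z,True)
for n,u,v,z in(("seat",408,240,.014),("sptop",407,254,.066),("rollhole",591,240,.039),("redtop",228,268,.096),("c1",240,206,.012),("c2",460,209,.012),("c3",457,269,.012)):print(n,P(u,v,z).round(4))
a=P(460,209,.012)-P(240,206,.012);print(np.hypot(*a[:2]),np.degrees(np.arctan2(a[1],a[0])))
# close views
y=np.radians(75.5)
p=P(591,240,.039)
bot.reach([p[0]-.02,p[1],.16],quat(y))
r=vision.read_camera("wrist");pickle.dump(r,open("d2.pkl","wb"))
bot.reach([.36,-.19,.19],quat(np.radians(-14.5)))
r2=vision.read_camera("wrist");pickle.dump(r2,open("d3.pkl","wb"))
print(proj(r,p,True),get_obs()["time_s"])
u,v=map(int,proj(r,p,True))
a=r["frame"][max(0,v-100):v+100,max(0,u-130):u+130,::-1];print(max(0,v-100),max(0,u-130),a.shape)
cv2.imwrite("pics/w2.png",cv2.resize(a,None,fx=3,fy=3)); cv2.imwrite("pics/w3.png",cv2.resize(r2["frame"][:,:,::-1],(800,500)))
E
```

```text
seat [ 0.4109 -0.1962  0.014 ]
sptop [ 0.409  -0.1981  0.066 ]
rollhole [ 0.4503 -0.0149  0.039 ]
redtop [ 0.3744 -0.3456  0.096 ]
c1 [ 0.3323 -0.3545  0.012 ]
c2 [ 0.3935 -0.1387  0.012 ]
c3 [ 0.454  -0.1548  0.012 ]
0.22431910606571343 74.1546613899448
(np.float64(324.0092971334242), np.float64(218.44598427770455)) 5.3083
118 194 (200, 260, 3)
```

View pics/w2.png

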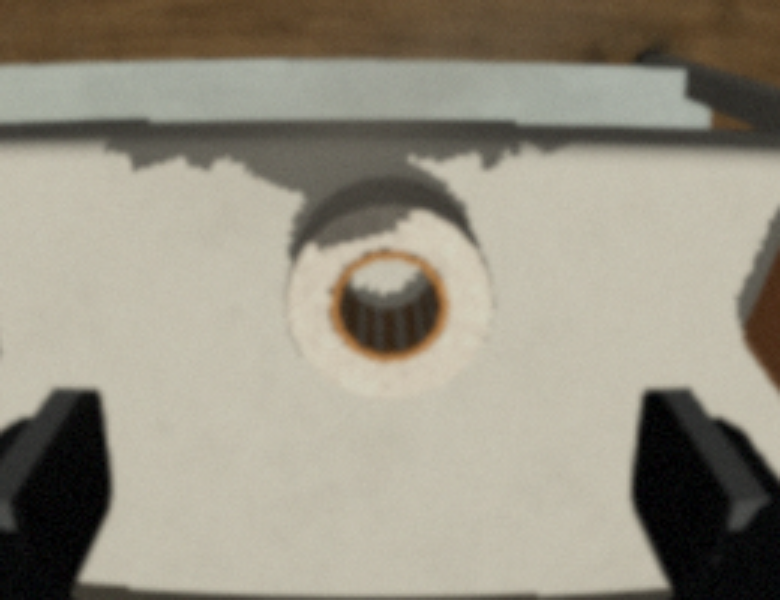

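View pics/w3.png

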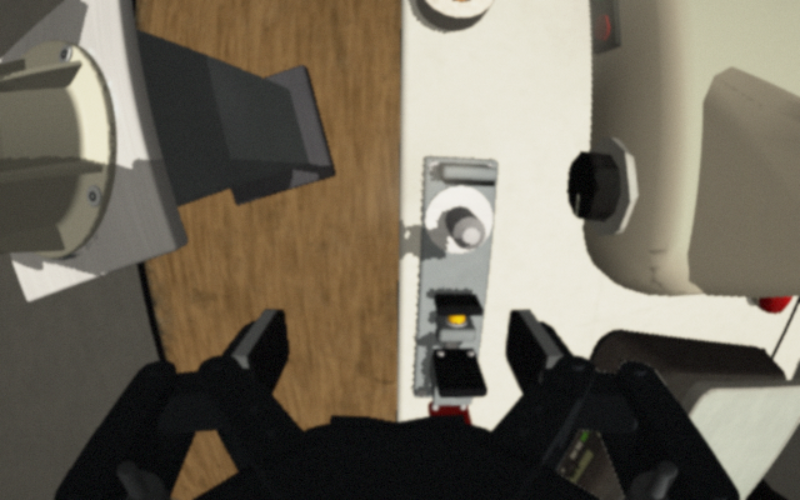

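The roll view shows the hole centre at crop (390,306), which is full-image (324,220). The clamp view (scale 1.25) shows the seat centre at (459,218), spindle tip at (468,232), left base edge from (426,157) to (414,394), and the right corner at (497,160).

```bash
python3 - <<'E'
from h import *
r2=pickle.load(open("d2.pkl","rb"));r3=pickle.load(open("d3.pkl","rb"))
p=onplane(r2,194+390/3,118+305/3,.039,True);print("roll",p)
P=lambda u,v,z:onplane(r3,u*.8,v*.8,z,True)
for n,u,v,z in(("seat",459,218,.014),("sptop",468,232,.066),("c1",426,157,.012),("c2",497,160,.012),("c3",414,394,.012)):print(n,P(u,v,z).round(4))
a=P(426,157,.012)-P(414,394,.012);print(np.degrees(np.arctan2(a[1],a[0])))
y=np.radians(75);q=quat(y)
bot.reach([p[0]-.03,p[1],.16],q)
bot.servo_line([p[0],p[1],.08],velocity=.12)
bot.servo_line([p[0],p[1],.025],velocity=.08)
print(get_obs()["wrist_force"])
hand.move_gripper(.04,30)
o=get_obs();print(o["gripper_width"],o["position"],o["wrist_force"],o["time_s"])
bot.servo_line([p[0],p[1],.05],velocity=.08)
bot.servo_line([p[0]-.04,p[1]-.03,.11],velocity=.12)
r=vision.read_camera("wrist");pickle.dump((r,get_obs()),open("d4.pkl","wb"))
cv2.imwrite("pics/w4.png",cv2.resize(r["frame"][150:350,190:450,::-1],None,fx=3,fy=3))
o=get_obs();print(o["gripper_width"],o["wrist_force"],o["time_s"])
E
```

```text
roll [ 0.45138358 -0.01515651  0.039     ]
seat [ 0.4109 -0.1949  0.014 ]
sptop [ 0.4092 -0.1933  0.066 ]
c1 [ 0.3968 -0.1414  0.012 ]
c2 [ 0.4517 -0.1566  0.012 ]
c3 [ 0.3355 -0.3538  0.012 ]
73.89342337092776
[-0.17353577  0.41041824  1.18350423]
0.05835627025120079 [ 0.45169569 -0.01520437  0.02564018] [-1.50770802  0.43263231  6.50565487] 8.4083
0.05829513037570182 [ 0.23072222 -0.12034347 -2.08975432] 9.725
```

View pics/w4.png

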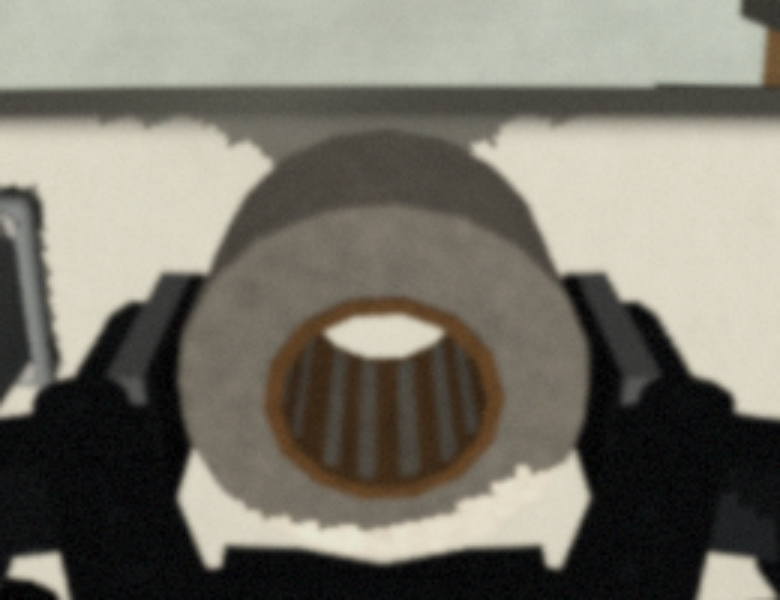

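The roll is held, width 58.3 mm, with the hole centre at crop (384,397). Next I work out the in-hand offset and move it over the spindle.

```bash
python3 - <<'E'
from h import *
r,o=pickle.load(open("d4.pkl","rb"))
c=onplane(r,190+384/3,150+397/3,o["position"][2]+.0134,True)
T=R.from_quat(o["orientation"]).as_matrix();off=T.T@(c-o["position"]);print("roll in tool",off)
off[1]=0;np.save("off.npy",off)
q=quat(np.radians(-16));T=R.from_quat(q).as_matrix()
sp=np.array([.410,-.1957,0]);g=sp-T@off
bot.reach([.39,-.12,.14],q)
bot.servo_line([g[0],g[1],.115],velocity=.12)
o=get_obs();print(g,o["position"],o["wrist_force"],o["gripper_width"],o["time_s"])
r=vision.read_camera("wrist");pickle.dump((r,o),open("d5.pkl","wb"))
cv2.imwrite("pics/w5.png",cv2.resize(r["frame"][150:350,190:450,::-1],None,fx=3,fy=3))
E
```

```text
roll in tool [-0.00081171 -0.01339961 -0.00024159]
[ 4.10008496e-01 -1.96546862e-01 -6.70556971e-21] [ 0.40962151 -0.19614004  0.11492212] [ 0.09679149  0.89892851 -1.66872585] 0.05798674729234246 11.8333
```

View pics/w5.png

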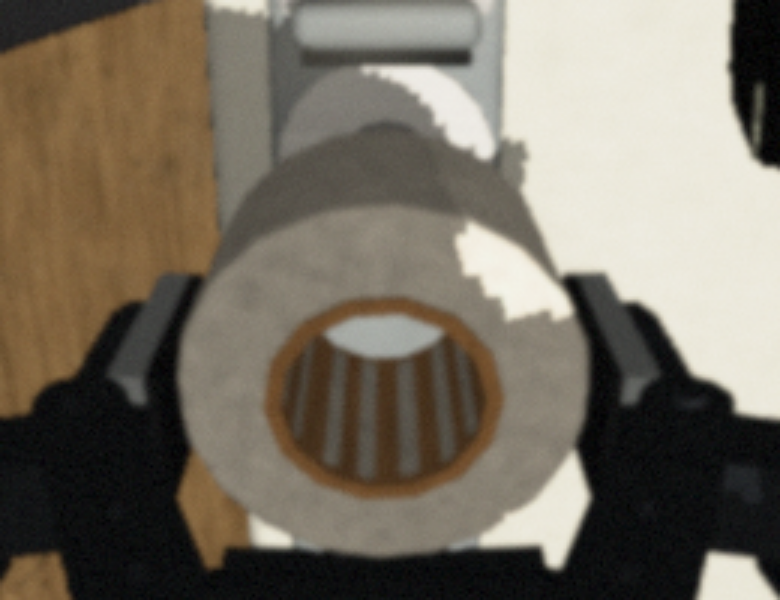

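The stop (x≈387), seat (≈388) and hole (≈384) line up across the clamp. I'll go down with force checks.

```bash
python3 - <<'E'
from h import *
o=get_obs();b=np.array(o["wrist_force"]);x,y=o["position"][:2]
z=.115
while z>.0405:
    z=max(z-.006,.0402)
    bot.servo_line([x,y,z],velocity=.05)
    o=get_obs();f=np.array(o["wrist_force"])-b
    print(round(z,4),o["position"].round(4),f.round(1))
    if f[2]>8: break
    if np.hypot(*f[:2])>4:
        x+=.0007*np.sign(f[0])*(abs(f[0])>3);y+=.0007*np.sign(f[1])*(abs(f[1])>3)
print(o["gripper_width"],o["time_s"])
E
```

```text
0.109 [ 0.4094 -0.1955  0.1087] [-1.   0.8 -0.1]
0.103 [ 0.4094 -0.1958  0.1026] [-0.5  0.4 -1.1]
0.097 [ 0.4094 -0.1959  0.0966] [-1.   0.3 -1.4]
0.091 [ 0.4095 -0.1959  0.0907] [-0.   1.1 -0.2]
0.085 [ 0.4094 -0.1959  0.0847] [-0.1  1.3 -0.3]
0.079 [ 0.4095 -0.1959  0.0787] [-0.2  0.6 -0.6]
0.073 [ 0.4094 -0.1959  0.0726] [ 0.2  0.5 -0.5]
0.067 [ 0.4094 -0.1959  0.0667] [ 0.3  1.7 -1. ]
0.061 [ 0.4094 -0.1959  0.0607] [ 0.4  1.5 -0.1]
0.055 [ 0.4095 -0.1959  0.0547] [-0.5  1.4 -0.9]
0.049 [ 0.4095 -0.1959  0.0487] [-0.7  0.9 -0. ]
0.043 [ 0.4094 -0.1959  0.0427] [-0.9  1.  -0.4]
0.0402 [ 0.4096 -0.196   0.0401] [-0.  -0.2  0.5]
0.05802943345705153 15.3333
```

```bash
python3 - <<'E'
from h import *
o=get_obs();x,y=o["position"][:2]
bot.servo_line([x,y,.039],velocity=.03);o=get_obs();print(o["position"],o["wrist_force"])
hand.move_gripper(.074)
bot.servo_line([x,y,.15],velocity=.12)
yaw=np.radians(74);ax=np.array([np.cos(yaw),np.sin(yaw),0])
pm=np.array([.410,-.1957,0])-.136*ax
q=quat(yaw)
hand.move_gripper(.085)
bot.reach([pm[0],pm[1],.16],q)
r=vision.read_camera("wrist");o=get_obs();pickle.dump((r,o),open("d6.pkl","wb"))
print(pm,o["position"],o["time_s"],[proj(r,pm+ax*k+[0,0,.096],True) for k in(-.033,-.024,.024,.033)],proj(r,pm+.136*ax+[0,0,.053],True))
cv2.imwrite("pics/w6.png",cv2.resize(r["frame"][140:340,200:520,::-1],None,fx=2.5,fy=2.5))
E
```

```text
[ 0.40977586 -0.19607088  0.03965643] [-2.64171728  1.34659472 10.55058825]
[ 0.37251332 -0.32643159  0.        ] [ 0.37254508 -0.32620262  0.15994433] 18.9083 [(np.float64(267.4657354867993), np.float64(221.08901441492128)), (np.float64(281.01673658664174), np.float64(221.15037608399584)), (np.float64(354.38134614139915), np.float64(220.9826077586489)), (np.float64(367.9266605520813), np.float64(220.85931847441597))] (np.float64(475.79290881699654), np.float64(201.47908408748893))
```

View pics/w6.png

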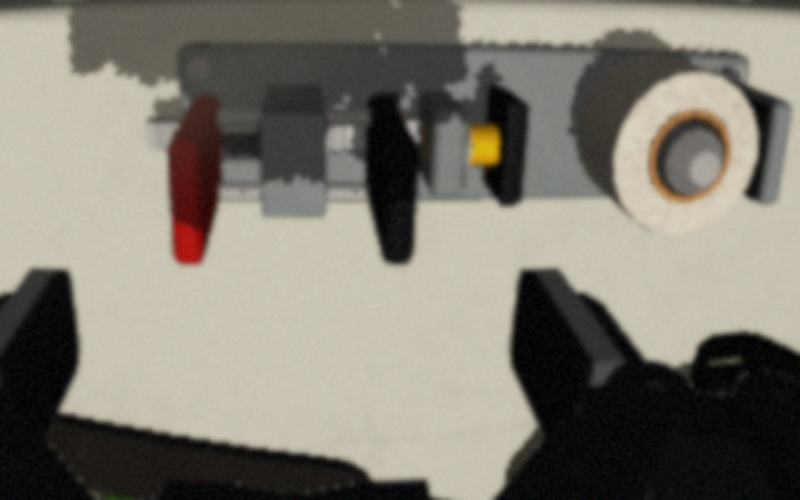

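The roll sits flat on its seat, and seating gave a firm contact force. The paddle tops fall where predicted to about 1 px, red outer edge at x≈170 and black outer edge at x≈417 in the crop. The yellow stem runs from 470 to 500. Next I lower onto the paddles and do the first squeeze, which is safe because the gap is at least 20 mm.

```bash
cat >> h.py <<'E'
yaw=np.radians(74);ax=np.array([np.cos(yaw),np.sin(yaw),0]);sp=np.array([.410,-.1957,0]);pm=sp-.136*ax
def stem(r,z=.040):
    hsv=cv2.cvtColor(r["frame"],cv2.COLOR_RGB2HSV)
    m=cv2.inRange(hsv,(20,150,90),(33,255,255))
    u0,v0=proj(r,pm+.07*ax+[0,0,.036],True);k=np.zeros_like(m);cv2.circle(k,(int(u0),int(v0)),60,255,-1);m&=k
    n,l,s,c=cv2.connectedComponentsWithStats(m)
    if n<2:return None
    i=1+np.argmax(s[1:,4]);u,v,w,h,a=s[i]
    e=[(onplane(r,q,c[i][1],z,True)-pm)@ax*1e3 for q in(u-.5,u+w-.5)]
    return s[i].tolist(),np.round(e,1),round(e[1]-e[0],1)
E
python3 - <<'E'
from h import *
r,o=pickle.load(open("d6.pkl","rb"));print("far",stem(r))
bot.servo_line([pm[0],pm[1],.078],velocity=.08)
def rep(t):
    r=vision.read_camera("wrist");o=get_obs();print(t,o["gripper_width"].__round__(4),np.round(o["wrist_force"],1),stem(r),round(o["time_s"],2));return r
rep("open")
hand.move_gripper(.041,40);r=rep("sq1")
cv2.imwrite("pics/w7.png",cv2.resize(r["frame"][140:340,200:520,::-1],None,fx=2.5,fy=2.5))
hand.move_gripper(.08);rep("rel1")
E
```

```text
far ([388, 190, 12, 17, 171], array([58.6, 69.1]), np.float64(10.5))
open 0.0847 [-0.1  0.1 -0.3] ([419, 223, 15, 23, 310], array([59.5, 69.3]), np.float64(9.8)) 20.13
sq1 0.0412 [-0.5  2.1 13.5] ([434, 221, 15, 23, 297], array([69.3, 79.5]), np.float64(10.2)) 20.68
rel1 0.0801 [ 0.1 -0.2 -0.6] ([433, 224, 16, 23, 301], array([68.7, 79.5]), np.float64(10.8)) 21.2
```

View pics/w7.png

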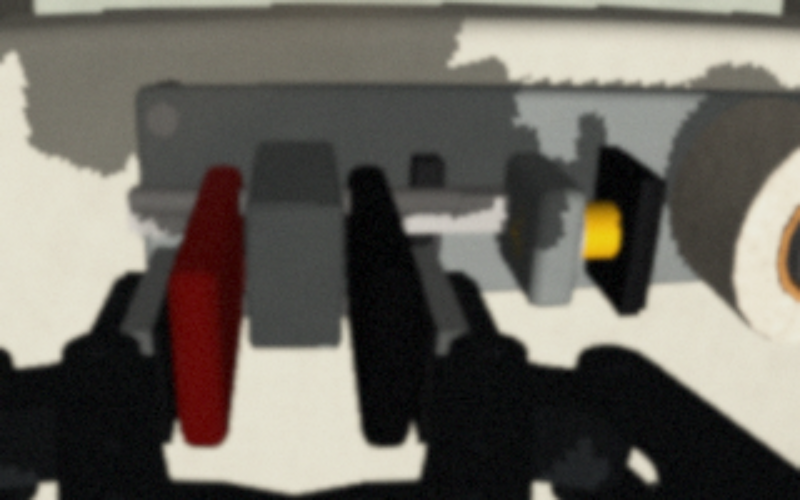

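The first squeeze works: the stem moved about 10 mm and stayed there after release. Crop 7 shows the pads on both paddles and the yellow stem at (585–620,230), with clear air to the roll. The second squeeze can be full; the third goes in steps while I watch the stem.

```bash
cat >> h.py <<'E'
def rep(t,pic=None):
    r=vision.read_camera("wrist");o=get_obs();print(t,round(o["gripper_width"],4),np.round(o["wrist_force"],1),stem(r),round(o["time_s"],2))
    if pic: cv2.imwrite(pic,cv2.resize(r["frame"][140:340,260:580,::-1],None,fx=2.5,fy=2.5))
    return r
E
python3 - <<'E'
from h import *
hand.move_gripper(.041,40);rep("sq2")
hand.move_gripper(.08);rep("rel2")
for w in(.066,.060,.056,.052,.049,.046,.044,.0425,.041):
    hand.move_gripper(w);r=rep(w)
cv2.imwrite("pics/w8.png",cv2.resize(r["frame"][140:340,260:580,::-1],None,fx=2.5,fy=2.5))
E
```

```text
sq2 0.041 [-0.3  1.3 12.3] ([452, 221, 14, 23, 262], array([81.5, 91.5]), np.float64(10.0)) 21.71
rel2 0.08 [-0.8 -0.2 -0.8] ([451, 224, 15, 22, 272], array([80.9, 91.6]), np.float64(10.7)) 22.23
0.066 0.0659 [-1.8 -2.6  0.9] ([451, 223, 15, 23, 264], array([80.6, 91.3]), np.float64(10.7)) 22.57
0.06 0.06 [-2.3 -0.8  5.5] ([456, 222, 14, 23, 256], array([84.2, 94.4]), np.float64(10.1)) 22.86
0.056 0.056 [-2.6 -0.3  8.9] ([458, 222, 15, 22, 264], array([85.7, 96.7]), np.float64(11.0)) 23.12
0.052 0.0521 [-2.  -0.1  9.8] ([461, 221, 14, 22, 253], array([87.8, 98.2]), np.float64(10.3)) 23.39
0.049 0.0491 [-1.3  0.  12.4] ([463, 221, 14, 22, 249], array([89.3, 99.7]), np.float64(10.4)) 23.66
0.046 0.0463 [-1.5  0.5 12.4] ([465, 221, 14, 22, 240], array([ 90.8, 101.3]), np.float64(10.5)) 23.93
0.044 0.0442 [-2.1  1.  14.7] ([466, 221, 13, 22, 216], array([ 91.6, 101.3]), np.float64(9.8)) 24.19
0.0425 0.0428 [-2.3  2.1 15.3] ([467, 221, 12, 22, 199], array([ 92.3, 101.4]), np.float64(9.0)) 24.46
0.041 0.0414 [-1.8  2.2 17.5] ([468, 221, 11, 22, 180], array([ 93.1, 101.4]), np.float64(8.3)) 24.73
```

View pics/w8.png

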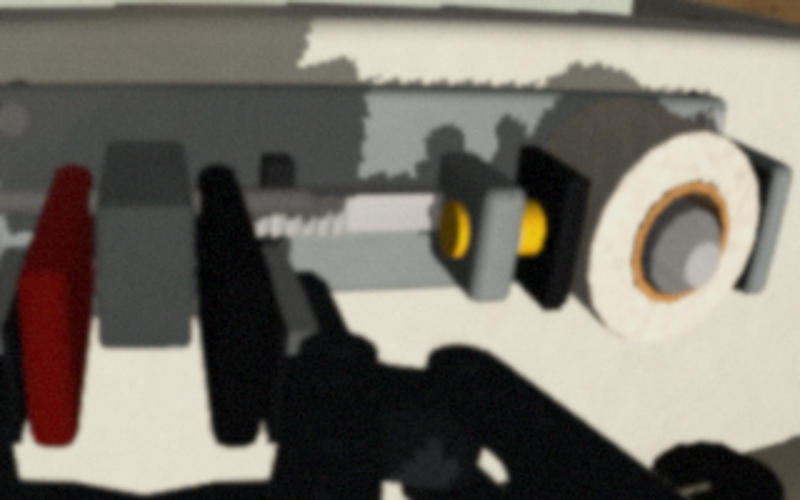

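Contact at about 0.046 width. The shoe now stays at 101.3 mm while the stem shortens, about 2 mm so far. I'll release and squeeze again in small steps until the stem has gone in about 6 mm, which is a reading of about 4.4.

```bash
python3 - <<'E'
from h import *
hand.move_gripper(.08);rep("rel3")
w=.066
while w>.046:
    hand.move_gripper(w,60);r=rep(round(w,4));s=stem(r)
    if s is None or s[2]<=4.9: break
    w-=.0015
cv2.imwrite("pics/w9.png",cv2.resize(r["frame"][140:340,260:580,::-1],None,fx=2.5,fy=2.5))
E
```

```text
rel3 0.0801 [-0.5 -0.9 -0.1] ([466, 223, 13, 22, 217], array([ 91.7, 101.4]), np.float64(9.7)) 25.24
0.066 0.0663 [-1.9 -2.2  0.3] ([467, 223, 12, 22, 209], array([ 92.1, 101.1]), np.float64(9.0)) 25.59
0.0645 0.0647 [-2.2 -2.4  3.6] ([466, 223, 13, 22, 215], array([ 91.3, 101.1]), np.float64(9.7)) 25.86
0.063 0.0631 [-1.8 -4.2  5.2] ([466, 222, 13, 22, 215], array([ 91.3, 101. ]), np.float64(9.7)) 26.12
0.0615 0.0617 [-2.5 -2.6  4.7] ([466, 222, 13, 22, 216], array([ 91.3, 101. ]), np.float64(9.7)) 26.39
0.06 0.0603 [-2.1 -2.   7.5] ([467, 222, 12, 22, 212], array([ 92.1, 101.1]), np.float64(9.0)) 26.66
0.0585 0.0588 [-2.  -2.3 10.1] ([467, 222, 12, 22, 194], array([ 92.1, 101.1]), np.float64(9.0)) 26.93
0.057 0.0574 [-2.7 -2.  11.1] ([468, 222, 11, 22, 177], array([ 92.9, 101.2]), np.float64(8.3)) 27.19
0.0555 0.0556 [-3.  -2.3 14.4] ([469, 222, 10, 22, 158], array([ 93.7, 101.3]), np.float64(7.5)) 27.46
0.054 0.0542 [-4.3 -0.9 15.9] ([441, 222, 10, 22, 164], array([74. , 80.9]), np.float64(6.9)) 27.73
0.0525 0.0526 [-3.3 -1.9 16.9] ([441, 222, 11, 22, 185], array([74. , 81.6]), np.float64(7.6)) 27.99
0.051 0.0517 [-3.2 -0.8 20.1] ([441, 222, 12, 22, 204], array([74. , 82.3]), np.float64(8.3)) 28.26
0.0495 0.0498 [-3.9 -0.9 21.1] ([441, 222, 13, 22, 214], array([74.1, 83.1]), np.float64(9.0)) 28.52
0.048 0.0483 [-4.1 -1.  22.3] ([441, 221, 14, 23, 238], array([74.1, 83.8]), np.float64(9.7)) 28.79
0.0465 0.0469 [-3.5  0.1 23.7] ([441, 221, 14, 23, 265], array([74.1, 83.8]), np.float64(9.7)) 29.06
```

View pics/w9.png

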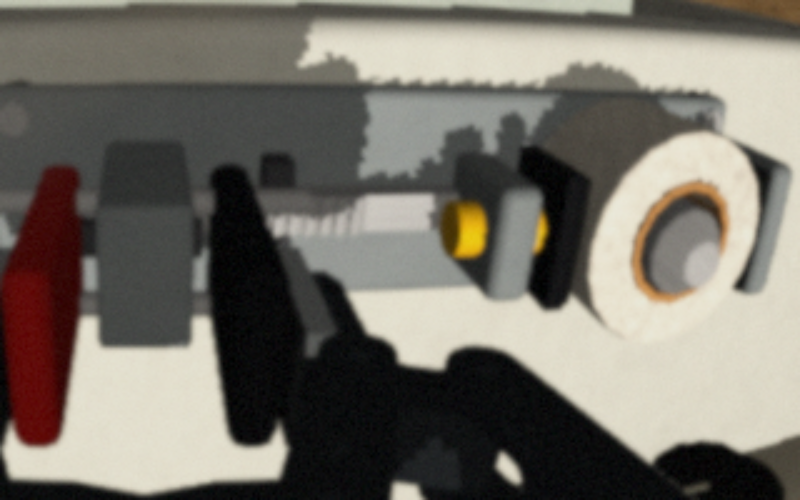

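My detector switched to the stem end coming out behind the carrier, so the squeeze went a bit past target. About 4 px of stem show at crop (537–547,232), so roughly 7 of 12 mm is in, which is not crushing. I'll fix the mask to take the rightmost blob and ease off about 1.2 mm, still squeezing.

```bash
sed -i 's/i=1+np.argmax(s\[1:,4\])/i=max((j for j in range(1,n) if s[j,4]>=12),key=lambda j:s[j,0])/' h.py
python3 - <<'E'
from h import *
rep("now")
for w in(.048,.049,.0495):
    hand.move_gripper(w);r=rep(w)
bot.dwell(1.0);r=rep("hold",)
cv2.imwrite("pics/w10.png",cv2.resize(r["frame"][180:290,400:540,::-1],None,fx=5.5,fy=5.5,interpolation=cv2.INTER_CUBIC))
E
```

```text
now 0.0467 [-4.2  1.2 24.6] ([474, 225, 5, 17, 49], array([ 97.8, 101.6]), np.float64(3.8)) 29.11
0.048 0.0483 [-3.4 -1.  21. ] ([474, 225, 5, 16, 52], array([ 97.7, 101.5]), np.float64(3.8)) 29.38
0.049 0.0487 [-2.8 -0.5 17.1] ([473, 224, 6, 18, 64], array([ 96.9, 101.5]), np.float64(4.6)) 29.64
0.0495 0.0495 [-3.1 -1.  16.4] ([474, 224, 6, 18, 66], array([ 97.6, 102.1]), np.float64(4.6)) 29.91
hold 0.0491 [-2.  -0.8 17.2] ([473, 224, 7, 18, 69], array([ 96.8, 102.2]), np.float64(5.3)) 30.96
```

```bash
python3 - <<'E'
from h import *
rep("final");hand_in()
E
```

```text
final 0.0495 [-3.3 -1.7 16.8] ([473, 224, 7, 18, 68], array([ 96.8, 102.2]), np.float64(5.3)) 31.01
the job is handed in; nothing more can be done
```

I handed the job in at about 31 s, with the paddles still held squeezed and the shoe pressing on the roll.

**Roll:** I slid it over the spindle with almost no side force. It reached its seat with about 10 N of contact, and I let go of it there.

**Pumping:** I did two full squeezes, then a third in steps until the shoe touched the roll. A fourth squeeze in small steps pushed the stem in.

**Last checks:**
- **Stem:** the final image measured 5.3 mm of yellow showing, against about 10.4 mm unloaded in the same images. From that, the visible yellow area and the finger travel, I put it at 5 to 6 mm of the 12 mm gone into the carrier. That is good to about 1 mm.
- **Hold:** the stem and the grip (49 mm width) stayed steady over a one-second hold.

**What went wrong:** partway through the fourth squeeze my stem detector locked onto the stem's rear end coming out behind the carrier. The stem went in about 7 mm before I noticed, so I corrected the detector and eased the paddles back slightly. It never came close to going all the way in. I had used up the 12 pictures by then, so the final state was checked by numbers only, not by viewing an image.

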